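# Load the bead carrier and hold its keyed collar home

### The arm

A 6-joint arm with a two-finger parallel gripper is mounted at the origin on the work surface. World frame = base frame: x ahead of the robot, y to its left, z up, the work surface at z = 0. Lengths are in m, angles in degrees, forces in N, time in s.
With the tool pointing down it reaches from about 0.275 to 0.825 m from the base axis. Payload 5.2 kg.
Tool frame: the origin (TCP) lies on the centre line of the jaws, within the pads' length; the fingertips stand 19 mm ahead of it and the grasp point (between the pads) is the TCP; x points along the fingers, z is the direction in which the jaws open and shut, and the axes are right-handed (so a half turn about x gives the same grasp; the last joint's range is limited). The gripper opens to 93 mm and grips with 3 to 60 N. Pads are 15 mm wide; open, the fingers measure 128 mm over their backs; the gripper's body (75 mm by 188 mm) begins 65 mm behind the grasp point.
Start: joints at [-88.453, 14.817, 87.949, -0, 77.235, -11.62], TCP at [0.125, -0.536, 0.238] pointing down, gripper open.
Joint ranges: [-179.93, 179.93], [-52.35, 119.4], [10.71, 147.94], [-69.91, 249.91], [12.55, 155.21], [-178.61, 178.61]. Speed limits (degrees/s): [147.25, 147.25, 180, 180, 180, 180].

### API

Orientations are given as [roll, pitch, yaw] about the fixed x, y, z axes, in that order (R = Rz(yaw) Ry(pitch) Rx(roll)).
In Python, from plant import robot gives the robot as it stands.
- The arm moves only by the tool play_rows, never from a script. Its argument "steps" is a list of rows, each a list of 3 entries, a list of its own where there are three numbers: the finger opening in cm, from 0 to 9.3, then the shift along the world's x, y, z in cm, then the turn, a rotation vector about the world's x, y, z in rad. A call has 1 to 5 rows; each row shifts and turns the pose as measured when the row begins; what a row does not reach is not made up. A row lasts 1/10 s, in which the tool goes at most 50 mm and 8.59 degrees, less where a joint would pass 70% of its speed; a pose out of reach is approached as far as the arm can. A call with a gripper value outside its range is refused whole. The fingers move at their own pace and stop on an object; the grip force is fixed at half the most. Time passes only in rows, so rows that do not move let the fingers close. It gives the time, the measured TCP pose, the force and the opening at its end, in the units of the state.
- robot.state(): the state, without advancing time (a new reading comes with each control period).
- robot.grab_frame(name): name is "scene" or "top" or "wrist"; returns the picture (480x640x3 uint8, red, green, blue); there is no depth.
- robot.camera_info(name): a dict with "vfov" (degrees; the focal length in pixels is half the picture's height over the tangent of half this angle, whatever the lens; pixels are square), "cx", "cy" (the principal point, pixels), "dist" ([k1, k2, p1, p2, k3] as OpenCV has them; the pictures are not rectified), "position" and "rotation" of the camera in the world; the wrist camera has in their place "T_tool_cam" (4x4, takes a point from camera to tool coordinates, whose origin is the TCP and whose axes are the tool frame's). Camera axes: x right, y down, z forward; pixel columns grow to the right and rows downward; lengths in m; the calibration is good to about 2 mm. A picture is of the moment at which its call begins: read the wrist's pose just before it. camera_info takes no time and is no camera call.
- robot.sign_off(): hands the job in, once; it reports no verdict.
The state is a dict: "t": time; "qpos": joint angles; "qvel": joint speeds; "tau": joint torques, N m; "position": TCP position; "tcp_rot": TCP orientation; "ft_force": force on the tool from outside, world axes, zero at the start; "moment": the same for the moment, N m; "opening": opening from 0.0 (shut) to 1.0 (fully open).
Only numpy, scipy, OpenCV 4.12 (cv2) and the standard library are available. Lean on these libraries where they do the work, as an engineer would, in place of code of your own. Each camera call takes 0.05 s, during which the arm holds its last target.

### The job

First load the bead carrier for finishing: set the two loose wooden beads upright in its two empty wells, one bead per well, leaving the bead already there where it is. Then turn the knurled collar on the carrier's post, without taking it off, until its hidden keyways drop over the pins, and push it fully home against its spring. Finish while still holding the collar with the fingers and pushing it home, as I am about to lock it; leave all the other things on the bench where they are.

Things in the scene. Friction and masses are not known exactly. Their poses are not given: they have to be found in the camera images.
- carrier: wooden carrier board, 150 mm (its x) by 300 mm (its y), 30 mm thick, screwed to the bench (does not move). Origin under its centre, z up. Three round wells 36 mm wide, 10 mm deep in its top, towards its -y end; an upright keyed post with the collar at its +y end. Round the post's foot a fixed ring, the collar's seat, 54 mm across, its top 38 mm above the bench
- well1 (a point): centre of the floor of an empty well (20 mm above the bench)
- well2 (a point): centre of the floor of the other empty well (20 mm above the bench)
- well3 (a point): centre of the floor of the well that already holds a bead (20 mm above the bench)
- post (a point): axis of the steel post at the board's top face, 30 mm above the bench; axes as the carrier's. The post is 20 mm thick and ends 68 mm above the bench. Three round side pins, 5 mm thick, reach 20 mm from its axis, upper sides 56 mm above the bench, pointing along the carrier's +x and at 120 and 240 degrees from it
- collar: knurled aluminium collar (closed cap), 52 mm across, 60 mm tall, about 0.2 kg, loose, over the post; grip it round its upper 26 mm. Origin at the centre of its underside, z up. Hidden inside, open below, 34 mm deep: a 23 mm bore and three keyways 10 mm wide, along the collar's +x and at 120 and 240 degrees. At the start it rests on the pins, underside 56 mm above the bench
- collar_top (a point): centre of the collar's top face (116 mm above the bench at the start, 98 mm when home). At the start the keyways lie 20 to 72 degrees anticlockwise of the pins, seen from above: a clockwise turn of that size lines them up (either way is allowed), good to about 8 degrees. The collar then goes down 12 mm to the spring washer, and 6 mm more against it until its underside is on the seat
- spring (a joint): how far the sprung brass washer round the post's foot is pressed down, m: 0 free (its top 44 mm above the bench), 0.006 with the collar home. It pushes up with 3.5 N at 0 and 9.5 N at 0.006, more than the collar's weight: let go, the collar rises again to about 0
- bead1: loose turned wooden bead standing on the bench, a barrel 30 mm across and 38 mm tall with a 24 mm flat foot and top, 20 g; origin at the centre of its foot, z up
- bead2: the other loose bead, like bead1; either may go in either empty well
- bead3: bead like bead1 that already stands in well3, to be left there
- mallet1: bystander: pale carving mallet standing on its head, 76 mm across, 228 mm tall; origin at its foot
- mallet2: bystander: dark carving mallet standing on its head, 76 mm across, 228 mm tall; origin at its foot
- chisel2: bystander: narrow wood chisel lying flat, 241 mm long, 24 mm wide, 22 mm high; origin where handle meets blade, under it; blade along its +x
- sanding_block: bystander: cork sanding block 100 x 60 x 32 mm; origin under its centre
- pencil: bystander: flat carpenter's pencil 170 x 14 x 8 mm lying down; origin under its centre, long along its x
- offcut: bystander: wood offcut 55 x 90 x 25 mm; origin under its centre
- cup: bystander: plastic cup, 68 mm across, 85 mm tall; origin under its centre
Mind the look-alikes: they are no part of the job. What is shaped like the bead2 but purple or yellow is not meant.

How it is judged:
By the outcome, as a careful person would: the job done as asked, in the order asked, and still so for the second after the job is handed in, while the arm keeps its last pose, push and grip.
It also fails if it takes over 67 s, if anything falls off the work surface, if the arm or the gripper's body presses on something with over 40 N, if the wrist force passes 120 N, or if a joint passes its speed limit or range.

## Working session

There is one attempt and no reset: what is moved stays moved. The work goes in short steps, Python scripts to look and compute and a tool call to move; the robot and the scene stay as the last step left them, time stands still between calls to the robot, and variables do not carry over. Pictures are saved under pics/ and viewed, and the job is handed in when it is done.

Besides the shell and the picture viewer there is one more tool, called after "Emit:" as name(argument=value, ...) on one line, values as JSON. play_rows: Moves the arm, as the interface text tells. Its arguments: {"type":"object","properties":{"steps":{"type":"array"}},"required":["steps"]}

```bash
mkdir -p pics; ls; python3 - <<'E'
from plant import robot
import cv2
print(robot.state())
for n in ("scene","top","wrist"):
    print(n,robot.camera_info(n))
for n in ("scene","top"):
    cv2.imwrite(f"pics/{n}0.png",robot.grab_frame(n)[:,:,::-1])
E
```

```text
pics
{'t': 0.0, 'qpos': array([-8.84523221e+01,  1.48585730e+01,  8.80090308e+01,  1.80677359e-04,
        7.72349979e+01, -1.16184748e+01]), 'qvel': array([ 0.04072263,  0.11937166, -0.06285495,  0.01153106,  0.07135522,
        0.09869985]), 'tau': array([ 6.60313563e-04, -4.37310970e+01, -2.84001607e+01,  7.19132437e-02,
        4.15282126e-02, -1.41223554e-04]), 'position': array([ 0.12529714, -0.53502448,  0.23683847]), 'tcp_rot': array([168.28316354,  89.89739813,  91.44927616]), 'ft_force': array([ 0.46794822, -0.55515443,  0.19700371]), 'moment': array([-0.03171957,  0.02215173,  0.00073428]), 'opening': 0.999820267549564}
scene {'vfov': 55.92304563838418, 'cx': 321.1806972027928, 'cy': 235.6111966429116, 'dist': array([0.02207751, 0.        , 0.        , 0.        , 0.        ]), 'position': array([ 1.25137574, -0.46027997,  0.81973706]), 'rotation': array([-131.10452457,    1.12399364,   57.39107591])}
top {'vfov': 46.33894388070812, 'cx': 324.0697578707773, 'cy': 236.12592849122595, 'dist': array([-0.04605341,  0.        ,  0.        ,  0.        ,  0.        ]), 'position': array([ 0.36632969, -0.01580779,  1.39479612]), 'rotation': array([-172.55424154,    0.25131269,  -90.10092434])}
wrist {'vfov': 71.56986712953369, 'cx': 325.71435044040584, 'cy': 244.97430904087508, 'dist': array([-0.02352299,  0.        ,  0.        ,  0.        ,  0.        ]), 'T_tool_cam': array([[-1.65317543e-03, -2.59907550e-01,  9.65632089e-01,
        -1.47274025e-01],
       [-1.18234351e-03, -9.65632226e-01, -2.59909611e-01,
         7.21773039e-02],
       [ 9.99997935e-01, -1.57138502e-03,  1.28905947e-03,
         3.49883283e-04],
       [ 0.00000000e+00,  0.00000000e+00,  0.00000000e+00,
         1.00000000e+00]])}
```

View pics/scene0.png

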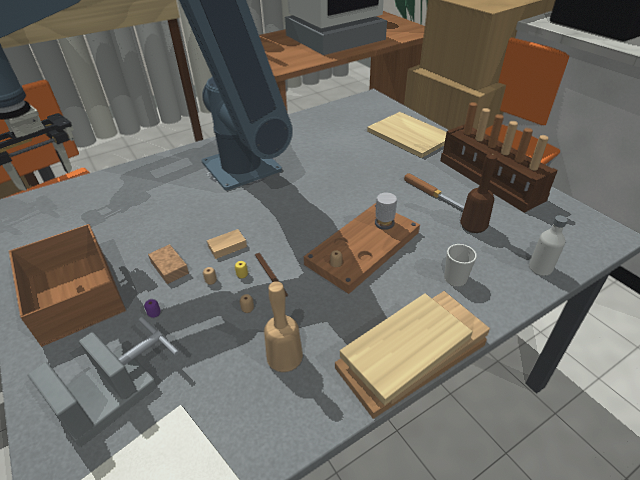

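View pics/top0.png

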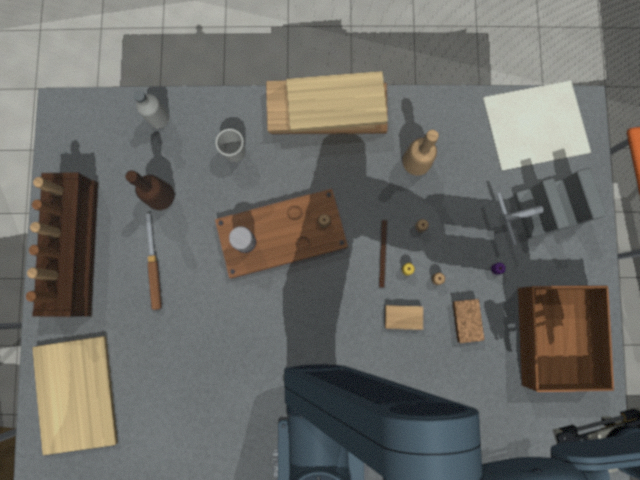

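Candidates in top view: brown beads at (423,224) and (438,278); yellow (408,269), purple (498,268) are decoys; the brown one at (323,220) is bead3 in its well. Close crops next.

```bash
python3 - <<'E'
import cv2
t=cv2.imread("pics/top0.png")
a=t[180:290,210:350]; b=t[205:295,380:510]
cv2.imwrite("pics/c1.png",cv2.resize(a,None,fx=5.5,fy=5.4,interpolation=cv2.INTER_CUBIC))
cv2.imwrite("pics/c2.png",cv2.resize(b,None,fx=6,fy=6,interpolation=cv2.INTER_CUBIC))
E
```

```text
(no output)
```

View pics/c1.png

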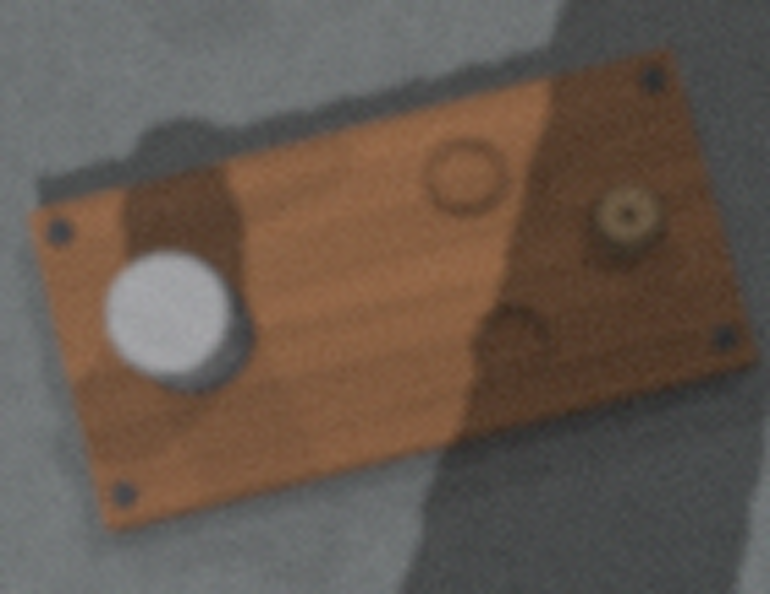

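View pics/c2.png

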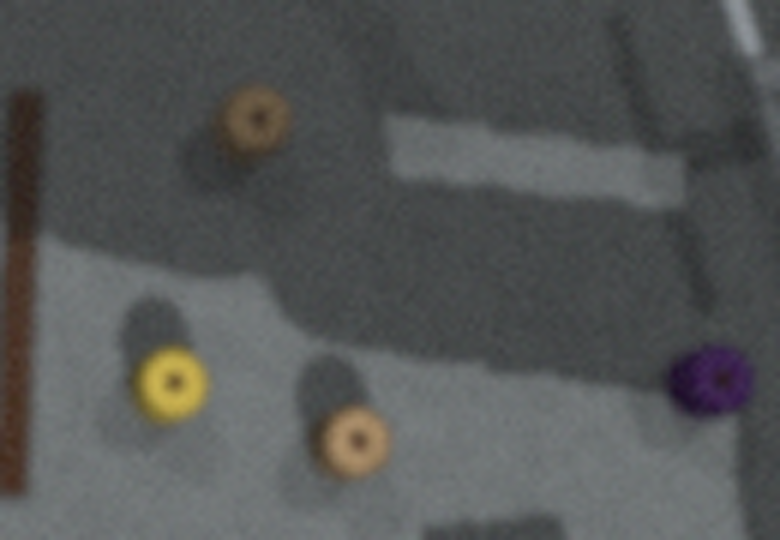

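```bash
cat > h.py <<'E'
import numpy as np, cv2
from scipy.spatial.transform import Rotation as R
from plant import robot
def cam(name, st=None):
    i=robot.camera_info(name); f=240/np.tan(np.radians(i["vfov"]/2))
    K=np.array([[f,0,i["cx"]],[0,f,i["cy"]],[0,0,1.]])
    if name=="wrist":
        st=st or robot.state(); T=np.array(i["T_tool_cam"]); Rt=R.from_euler("xyz",st["tcp_rot"],degrees=True).as_matrix()
        return K,np.array(i["dist"]),Rt@T[:3,:3],st["position"]+Rt@T[:3,3]
    return K,np.array(i["dist"]),R.from_euler("xyz",i["rotation"],degrees=True).as_matrix(),np.array(i["position"])
def ray(c,uv,z):
    K,d,Rc,p=c
    n=cv2.undistortPoints(np.array(uv,float).reshape(-1,1,2),K,d).reshape(-1,2)
    v=np.c_[n,np.ones(len(n))]@Rc.T
    return p+v*((z-p[2])/v[:,2])[:,None]
def proj(c,X):
    K,d,Rc,p=c
    return cv2.projectPoints(((np.atleast_2d(X)-p)@Rc),np.zeros(3),np.zeros(3),K,d)[0].reshape(-1,2)
def grab(name,fn):
    st=robot.state(); im=robot.grab_frame(name)[:,:,::-1].copy(); cv2.imwrite("pics/"+fn,im); return st,im
def axes(st): 
    return R.from_euler("xyz",st["tcp_rot"],degrees=True).as_matrix()
E
python3 - <<'E'
from h import *
np.set_printoptions(precision=4,suppress=True)
c=cam("top")
f1=lambda x,y:((x+.5)/5.5-.5+210,(y+.5)/5.4-.5+180)
f2=lambda x,y:((x+.5)/6-.5+380,(y+.5)/6-.5+205)
P=ray(c,[f1(*q) for q in [(33,212),(670,50),(757,357),(108,528)]],.03);print(P, P.mean(0))
e=[P[0]-P[1],P[3]-P[2]]; print([np.degrees(np.arctan2(v[1],v[0]))-90 for v in e],[np.linalg.norm(v) for v in e])
e=[P[2]-P[1],P[3]-P[0]]; print([np.degrees(np.arctan2(v[1],v[0])) for v in e],[np.linalg.norm(v) for v in e])
print("well",ray(c,[f1(467,177),f1(515,345)],.03))
print("bead3",ray(c,[f1(629,214)],.058)); print("col",ray(c,[f1(167,313)],.116))
print("beads",ray(c,[f2(259,118),f2(358,440)],.038))
print("yel,pur",ray(c,[f2(174,381),f2(722,379)],.038))
print(axes(robot.state()))
E
```

```text
[[ 0.5884  0.2578  0.03  ]
 [ 0.663  -0.0286  0.03  ]
 [ 0.5209 -0.0668  0.03  ]
 [ 0.4439  0.2211  0.03  ]] [0.5541 0.0959 0.03  ]
[np.float64(14.607765797245165), np.float64(14.976564863390664)] [np.float64(0.2959592381553996), np.float64(0.2980702039052469)]
[np.float64(-164.93888773200533), np.float64(-165.7537167978186)] [np.float64(0.14715202588245282), np.float64(0.1490689789104113)]
well [[0.604  0.0628 0.03  ]
 [0.5266 0.041  0.03  ]]
bead3 [[ 0.5822 -0.01    0.058 ]]
col [[0.5306 0.1832 0.116 ]]
beads [[ 0.5724 -0.2518  0.038 ]
 [ 0.441  -0.2887  0.038 ]]
yel,pur [[ 0.4651 -0.2148  0.038 ]
 [ 0.4652 -0.4374  0.038 ]]
[[-0.      0.9737  0.2278]
 [ 0.0016  0.2278 -0.9737]
 [-1.      0.0003 -0.0016]]
```

Emit:
play_rows(steps=[[9.3,[3.7,2.6,0],[0,0,0]],[9.3,[3.8,2.7,0],[0,0,0]],[9.3,[3.8,2.7,0],[0,0,0]],[9.3,[3.8,2.7,0],[0,0,0]],[9.3,[3.8,2.7,0],[0,0,0]]])

```text
t: 0.6
position: [0.314, -0.3994, 0.234]
tcp_rot: [-163.2, 89.7, 119.3]
ft_force: [0.3, -0.1, 0.3]
opening: 1.0
```

Emit:
play_rows(steps=[[5.0,[3.8,2.7,0],[0,0,0]],[5.0,[3.8,2.7,0],[0,0,0]],[5.0,[3.8,2.7,0],[0,0,0]],[5.0,[3.8,2.7,0],[0,0,0]],[5.0,[0,0,0],[0,0,0]]])

```text
t: 1.1
position: [0.4743, -0.281, 0.2324]
tcp_rot: [-173.4, 89.5, 109.4]
ft_force: [1.3, 0.4, -0.4]
opening: 0.619
```

```bash
python3 - <<'E'
from h import *
st,im=grab("wrist","w1.png")
c=cam("wrist",st)
print(st["position"],axes(st).round(3))
print(proj(c,[[.5724,-.2518,.038],[.441,-.2887,.038],[.4651,-.2148,.038]]).round(1))
E
```

```text
[ 0.47428796 -0.28101795  0.2324198 ] [[-0.003  0.975  0.221]
 [ 0.008  0.221 -0.975]
 [-1.    -0.001 -0.008]]
[[319.3 123.5]
 [326.6 257.7]
 [262.7 221.3]]
```

View pics/w1.png

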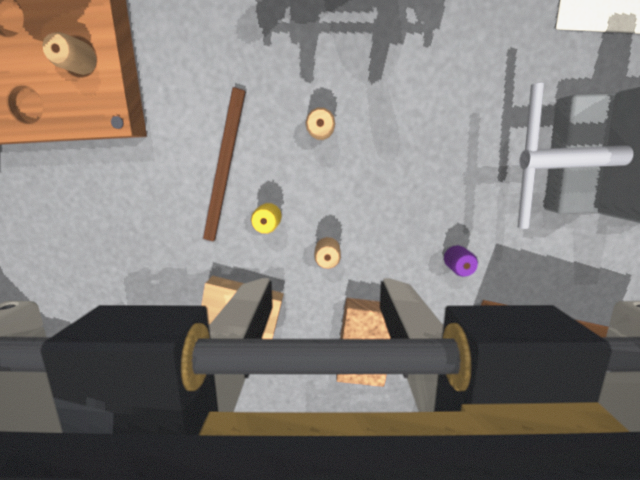

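```bash
python3 - <<'E'
from h import *
c=cam("top")
print("mallet1 handle top, foot",ray(c,[(432,136)],.228),ray(c,[(419,162)],.04))
print("mallet2 handle top, foot",ray(c,[(133,177)],.228),ray(c,[(159,193)],.04))
c=cam("scene");
print("scene mallet1 top",ray(c,[(277,287)],.228))
E
```

```text
mallet1 handle top, foot [[ 0.73575518 -0.24378756  0.228     ]] [[ 0.72845194 -0.24619654  0.04      ]]
mallet2 handle top, foot [[0.64761821 0.39844111 0.228     ]] [[0.6520057  0.39821553 0.04      ]]
scene mallet1 top [[ 0.7464313  -0.24364067  0.228     ]]
```

Emit:
play_rows(steps=[[5.0,[4.5,1.4,0],[0,0,0]],[5.0,[4.5,1.4,-1],[0,0,0]],[5.0,[0.8,0.2,-4],[0,0,0]],[5.0,[0,0,-3],[0,0,0]],[5.0,[0,0,0],[0,0,0]]])

```text
t: 1.65
position: [0.5697, -0.2561, 0.1495]
tcp_rot: [-134.2, 89.5, 148.2]
ft_force: [-0.1, 0.6, -0.2]
opening: 0.537
```

Emit:
play_rows(steps=[[5.0,[0.2,0.4,-3.5],[0,0,0]],[5.0,[0.0,0,-3.5],[0,0,0]],[5.0,[0,0,-2.5],[0,0,0]],[5.0,[0,0,0],[0,0,0]]])

```text
t: 2.05
position: [0.5697, -0.2582, 0.0571]
tcp_rot: [-106.5, 89.8, 175.6]
ft_force: [-0.1, 0.9, -0.3]
opening: 0.538
```

```bash
python3 - <<'E'
from h import *
st,im=grab("wrist","w2.png")
c=cam("wrist",st)
print(st["position"],axes(st).round(3))
print(proj(c,[[.5724,-.2518,.038]]).round(1))
E
```

```text
[ 0.56972858 -0.25817058  0.05705571] [[-0.004  0.978  0.211]
 [ 0.     0.211 -0.978]
 [-1.    -0.004 -0.001]]
[[314.2 287.2]]
```

View pics/w2.png

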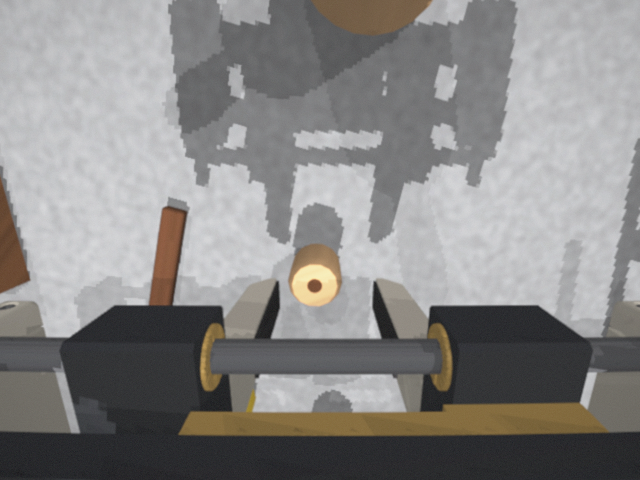

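Emit:
play_rows(steps=[[5.0,[0.25,0.7,0],[0,0,0]],[5.0,[0.1,0.2,-1.2],[0,0,0]],[5.0,[0.1,0.1,-1.0],[0,0,0]],[5.0,[0,0,0],[0,0,0]]])

```text
t: 2.5
position: [0.5786, -0.2519, 0.043]
tcp_rot: [32.4, 89.4, -45.6]
ft_force: [-0.1, 0.4, -0.4]
opening: 0.537
```

Emit:
play_rows(steps=[[5.0,[-0.6,0,-0.5],[0,0,0]],[5.0,[0,0,-0.5],[0,0,0]],[5.0,[0,0,0],[0,0,0]]])

```text
t: 2.8
position: [0.5724, -0.2517, 0.0327]
tcp_rot: [32.5, 89.3, -45.4]
ft_force: [0.2, -0.4, -0.3]
opening: 0.537
```

Emit:
play_rows(steps=[[2.0,[0,0,0],[0,0,0]],[2.0,[0,0,0],[0,0,0]],[2.0,[0,0,0],[0,0,0]],[2.0,[0,0,0],[0,0,0]]])

```text
t: 3.2
position: [0.5725, -0.252, 0.0328]
tcp_rot: [32.6, 89.3, -45.3]
ft_force: [-0.3, -1.2, 0.3]
opening: 0.316
```

Emit:
play_rows(steps=[[2.0,[0,0,3],[0,0,0]],[2.0,[0,0,4],[0,0,0]],[2.0,[0,2,2],[0,0,0]],[2.0,[0,4,0],[0,0,0]],[2.0,[0,4.5,0],[0,0,0]]])

```text
t: 3.7
position: [0.5725, -0.1503, 0.1258]
tcp_rot: [33.4, 89.2, -45.0]
ft_force: [0.6, 1.0, 0.1]
opening: 0.317
```

Emit:
play_rows(steps=[[2.0,[0,4.5,0],[0,0,0]],[2.0,[0,4.5,0],[0,0,0]],[2.0,[0,3.5,0],[0,0,0]],[2.0,[0,2,0],[0,0,0]],[2.0,[0,0,0],[0,0,0]]])

```text
t: 4.2
position: [0.5719, 0.005, 0.1281]
tcp_rot: [44.1, 89.0, -34.0]
ft_force: [0.0, -0.9, 0.1]
opening: 0.314
```

```bash
python3 - <<'E'
from h import *
st,im=grab("wrist","w3.png")
c=cam("wrist",st)
print(st["position"],axes(st).round(3))
print(proj(c,[[.604,.0628,.03],[.5266,.041,.03],[.5822,-.01,.058],[.663,-.0286,.03]]).round(1))
E
```

```text
[0.57191325 0.0049865  0.12809994] [[ 0.014  0.979  0.205]
 [-0.009  0.205 -0.979]
 [-1.     0.012  0.012]]
[[255.1 197.9]
 [267.5 299.1]
 [348.1 255.5]
 [395.4 142.6]]
```

View pics/w3.png

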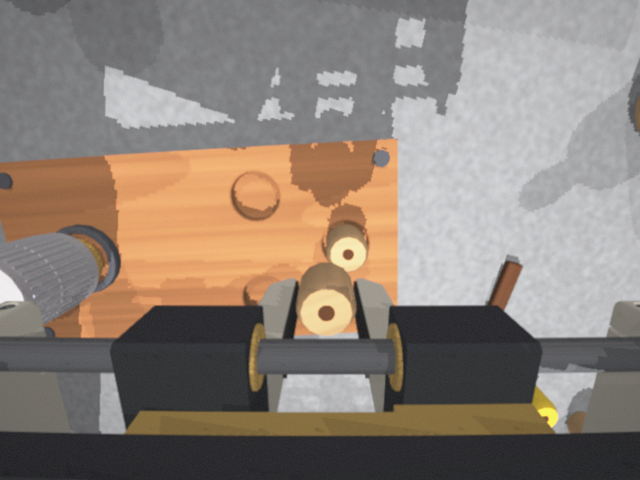

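```bash
python3 - <<'E'
from h import *
im=cv2.imread("pics/w3.png")
cv2.imwrite("pics/w3c.png",cv2.resize(im[130:320,215:405],None,fx=3.1,fy=3.1,interpolation=cv2.INTER_CUBIC))
c=cam("wrist"); print(robot.state()["position"])
print(ray(c,[(255,194),(397,139)],.03),ray(c,[(348,254.5)],.058),ray(c,[(326,312)],.1331))
E
```

```text
[0.57208865 0.00375235 0.12812758]
[[ 0.60704876  0.06203758  0.03      ]
 [ 0.66581425 -0.03046915  0.03      ]] [[ 0.58302777 -0.01106552  0.058     ]] [[0.57348593 0.0034579  0.1331    ]]
```

View pics/w3c.png

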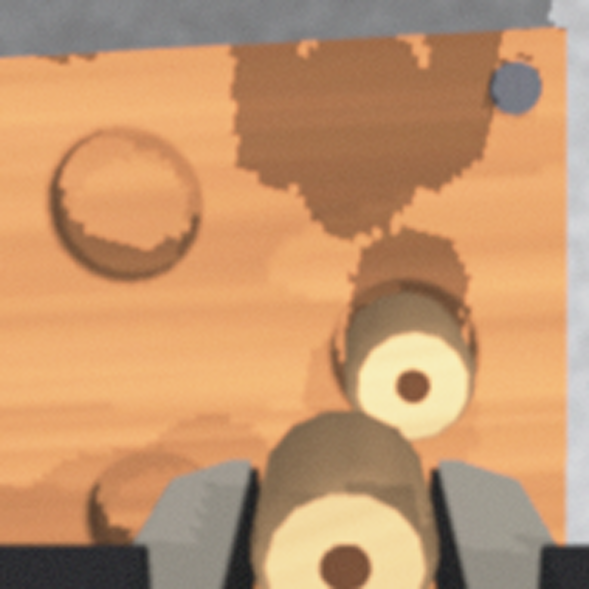

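Emit:
play_rows(steps=[[2.0,[1.6,2.9,0],[0,0,0]],[2.0,[1.6,2.9,-1],[0,0,0]],[2.0,[0,0,-2],[0,0,0]],[2.0,[0,0,-1],[0,0,0]],[2.0,[0,0,0],[0,0,0]]])

```text
t: 4.75
position: [0.6075, 0.057, 0.0881]
tcp_rot: [42.4, 88.7, -36.1]
ft_force: [-0.0, -0.2, -0.4]
opening: 0.315
```

```bash
python3 - <<'E'
from h import *
st,im=grab("wrist","w4.png")
cv2.imwrite("pics/w4c.png",cv2.resize(im[200:360,220:420],None,fx=3.5,fy=3.5,interpolation=cv2.INTER_CUBIC))
c=cam("wrist",st)
print(st["position"],axes(st).round(3))
print(proj(c,[[.605,.0625,.03]]).round(1))
E
```

```text
[0.60746336 0.05703372 0.0880899 ] [[ 0.018  0.98   0.2  ]
 [-0.013  0.2   -0.98 ]
 [-1.     0.015  0.016]]
[[314.4 273.3]]
```

View pics/w4c.png

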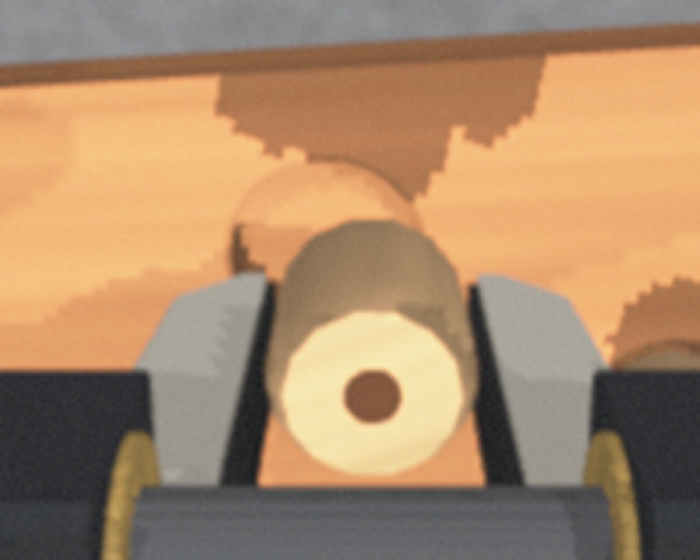

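Emit:
play_rows(steps=[[2.0,[-0.3,0.55,0],[0.013,0.018,0]],[2.0,[0,0,0],[0,0,0]],[2.0,[0,0,-0.8],[0,0,0]],[2.0,[0,0,0],[0,0,0]]])

```text
t: 5.2
position: [0.6055, 0.06, 0.0827]
tcp_rot: [88.0, 89.9, 9.3]
ft_force: [-0.1, 0.7, -1.0]
opening: 0.312
```

Emit:
play_rows(steps=[[2.0,[-0.1,0.25,0],[0,0,0]],[2.0,[0,0,-0.8],[0,0,0]],[2.0,[0,0,-0.5],[0,0,0]],[2.0,[0,0,0],[0,0,0]]])

```text
t: 5.6
position: [0.6044, 0.0627, 0.0689]
tcp_rot: [82.7, 89.8, 4.0]
ft_force: [-1.2, 0.2, 0.3]
opening: 0.314
```

```bash
python3 - <<'E'
from h import *
st,im=grab("wrist","w5.png")
cv2.imwrite("pics/w5c.png",cv2.resize(im[200:360,220:420],None,fx=3.5,fy=3.5,interpolation=cv2.INTER_CUBIC))
c=cam("wrist",st)
print(st["position"],axes(st).round(3))
a=np.radians(np.arange(0,360,45))
print((proj(c,np.c_[.605+.018*np.cos(a),.0625+.018*np.sin(a),.03+0*a])-[220,200])*3.5)
print((proj(c,[.6055,.0625,.03])-[220,200])*3.5)
E
```

```text
[0.60444751 0.06274574 0.06889486] [[ 0.003  0.981  0.196]
 [ 0.     0.196 -0.981]
 [-1.     0.003  0.   ]]
[[389.70694817 180.8801892 ]
 [308.71785472 196.38897387]
 [264.49368046 261.11478233]
 [281.91723235 334.9485455 ]
 [348.50382227 375.5876731 ]
 [426.20694422 361.33176838]
 [471.76541901 299.68654629]
 [457.62669976 224.60092636]]
[[369.1989374  277.81190828]]
```

View pics/w5c.png

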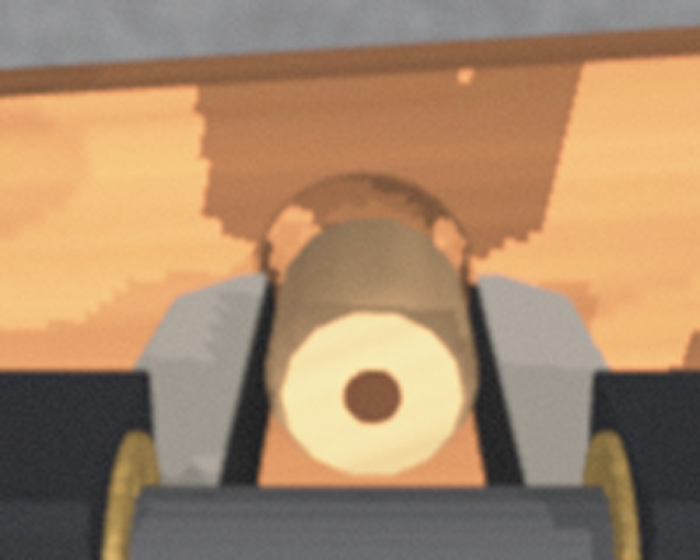

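Emit:
play_rows(steps=[[2.0,[0.1,0,-0.5],[0,0,0]],[2.0,[0,0,-0.5],[0,0,0]],[2.0,[0,0,-0.3],[0,0,0]],[2.0,[0,0,0],[0,0,0]]])

```text
t: 6.05
position: [0.6057, 0.0628, 0.0549]
tcp_rot: [82.0, 89.8, 3.3]
ft_force: [0.4, -0.3, -0.2]
opening: 0.314
```

Emit:
play_rows(steps=[[2.0,[0,0,-0.15],[0,0,0]],[2.0,[0,0,0],[0,0,0]]])

```text
t: 6.25
position: [0.6057, 0.0628, 0.0532]
tcp_rot: [82.4, 89.8, 3.7]
ft_force: [-0.9, 0.5, -0.6]
opening: 0.315
```

Emit:
play_rows(steps=[[4.4,[0,0,0],[0,0,0]],[4.4,[0,0,0],[0,0,0]],[4.4,[0,0,0],[0,0,0]],[4.4,[0,0,2],[0,0,0]],[4.4,[0,0,3],[0,0,0]]])

```text
t: 6.75
position: [0.6028, 0.0629, 0.1004]
tcp_rot: [-110.7, 89.7, 170.6]
ft_force: [0.3, 0.2, 0.7]
opening: 0.472
```

```bash
python3 - <<'E'
from h import *
st,im=grab("wrist","w6.png")
E
```

```text
(no output)
```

View pics/w6.png

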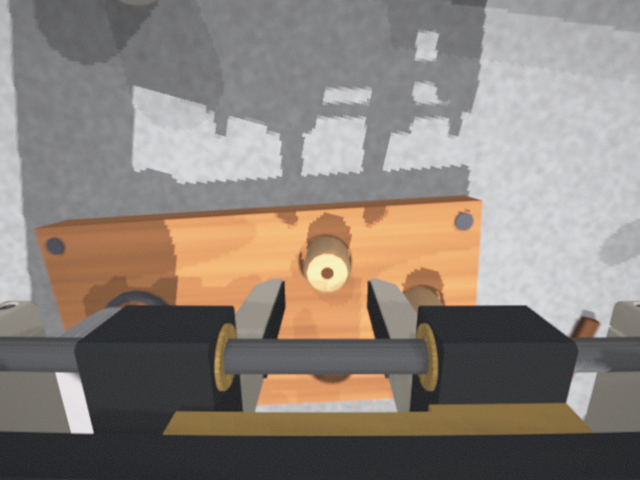

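Emit:
play_rows(steps=[[5,[0,0,3],[0,0,0]],[5,[-1.8,-3.9,1],[0,0,0]],[5,[-1.8,-3.9,0],[0,0,0]],[5,[-1.8,-3.9,0],[0,0,0]],[5,[-1.8,-3.9,0],[0,0,0]]])

```text
t: 7.3
position: [0.5361, -0.0929, 0.152]
tcp_rot: [72.6, 89.1, -5.5]
ft_force: [0.7, -1.0, -0.4]
opening: 0.536
```

Emit:
play_rows(steps=[[5,[-1.8,-3.9,0],[0,0,0]],[5,[-1.8,-3.9,0],[0,0,0]],[5,[-1.8,-3.9,0],[0,0,0]],[5,[-1.8,-3.9,0],[0,0,0]],[5,[-0.5,-1.5,0],[0,0,0]]])

```text
t: 7.8
position: [0.4546, -0.2732, 0.1542]
tcp_rot: [60.9, 88.8, -17.3]
ft_force: [0.7, 0.8, -0.9]
opening: 0.539
```

Emit:
play_rows(steps=[[5,[-1.3,-1.5,-2],[0,0,0]],[5,[0,0,-4],[0,0,0]],[5,[0,0,-1],[0,0,0]],[5,[0,0,0],[0,0,0]]])

```text
t: 8.2
position: [0.441, -0.2944, 0.0853]
tcp_rot: [52.2, 88.4, -26.3]
ft_force: [0.1, 0.1, 0.4]
opening: 0.537
```

```bash
python3 - <<'E'
from h import *
st,im=grab("wrist","w7.png")
c=cam("wrist",st)
print(st["position"],axes(st).round(3))
print(proj(c,[[.441,-.2887,.038]]).round(1))
E
```

```text
[ 0.44098503 -0.29441587  0.08527615] [[ 0.025  0.98   0.198]
 [-0.012  0.199 -0.98 ]
 [-1.     0.022  0.017]]
[[314.4 275.7]]
```

View pics/w7.png

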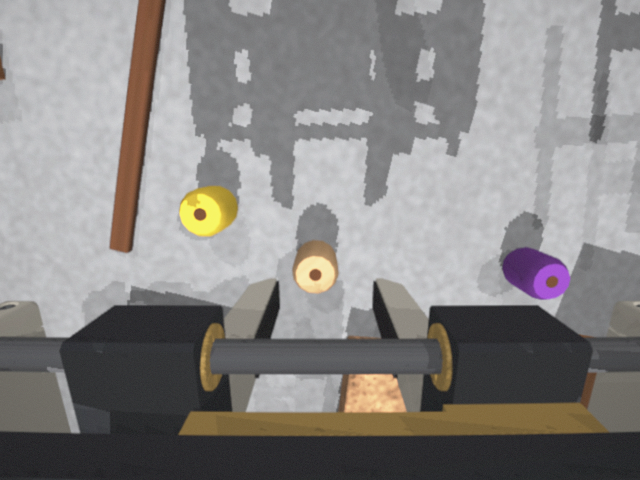

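Emit:
play_rows(steps=[[5,[0,0.6,0],[0.012,0.025,0]],[5,[0,0,-1.5],[0,0,0]],[5,[0,0,-1.0],[0,0,0]],[5,[0,0,0],[0,0,0]]])

```text
t: 8.65
position: [0.4451, -0.2889, 0.066]
tcp_rot: [30.0, 89.5, -48.3]
ft_force: [0.4, -0.2, -0.5]
opening: 0.538
```

Emit:
play_rows(steps=[[5,[-0.4,0.05,-1.5],[0,0,0]],[5,[0,0,-1.0],[0,0,0]],[5,[0,0,-0.5],[0,0,0]],[5,[0,0,0],[0,0,0]]])

```text
t: 9.05
position: [0.4436, -0.2894, 0.0384]
tcp_rot: [32.3, 89.2, -45.9]
ft_force: [1.0, -0.3, 0.2]
opening: 0.538
```

Emit:
play_rows(steps=[[5,[-0.25,0.05,-0.5],[0,0,0]],[5,[0,0,0],[0,0,0]]])

```text
t: 9.25
position: [0.4415, -0.2892, 0.0337]
tcp_rot: [32.4, 89.1, -45.8]
ft_force: [-1.3, 0.5, -0.0]
opening: 0.541
```

Emit:
play_rows(steps=[[5,[0,0,-0.1],[0,0,0]],[2,[0,0,0],[0,0,0]],[2,[0,0,0],[0,0,0]],[2,[0,0,0],[0,0,0]],[2,[0,0,0],[0,0,0]]])

```text
t: 9.75
position: [0.4419, -0.2898, 0.0335]
tcp_rot: [32.6, 89.0, -45.6]
ft_force: [-0.6, 0.5, -0.3]
opening: 0.315
```

Emit:
play_rows(steps=[[2,[0,0,3],[0,0,0]],[2,[0,0,4],[0,0,0]],[2,[0.5,2,2.5],[0,0,0]],[2,[1,4,0],[0,0,0]],[2,[1,4.2,0],[0,0,0]]])

```text
t: 10.25
position: [0.4668, -0.1898, 0.1318]
tcp_rot: [33.6, 89.0, -45.1]
ft_force: [0.8, -0.2, 0.7]
opening: 0.311
```

Emit:
play_rows(steps=[[2,[1,4.4,0],[0,0,0]],[2,[1,4.4,0],[0,0,0]],[2,[1,4.4,0],[0,0,0]],[2,[0.5,3,0],[0,0,0]],[2,[0,0,0],[0,0,0]]])

```text
t: 10.75
position: [0.5032, -0.018, 0.1337]
tcp_rot: [41.2, 88.8, -37.4]
ft_force: [0.2, 0.3, -0.4]
opening: 0.313
```

```bash
python3 - <<'E'
from h import *
st,im=grab("wrist","w8.png")
c=cam("wrist",st)
print(st["position"],axes(st).round(3))
print(proj(c,[[.606,.0625,.058],[.5266,.041,.03],[.5822,-.01,.058]]).round(1))
E
```

```text
[ 0.50316487 -0.01795951  0.13370722] [[ 0.017  0.98   0.198]
 [-0.013  0.198 -0.98 ]
 [-1.     0.014  0.016]]
[[228.   83.5]
 [252.4 208.9]
 [334.8 146.3]]
```

View pics/w8.png

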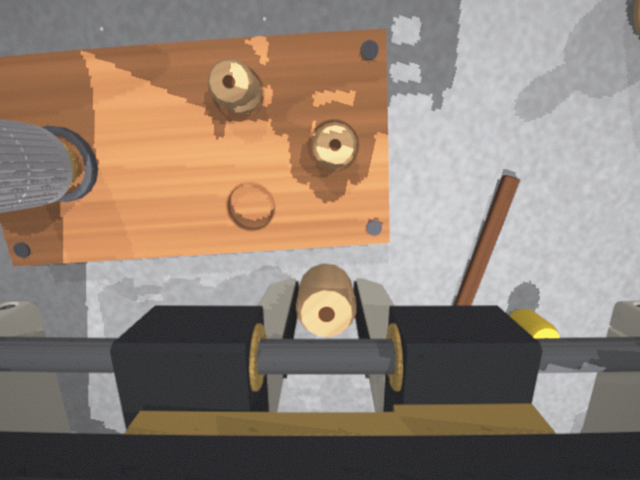

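```bash
python3 - <<'E'
from h import *
im=cv2.imread("pics/w8.png")
cv2.imwrite("pics/w8c.png",cv2.resize(im[170:345,220:380],None,fx=4,fy=4,interpolation=cv2.INTER_CUBIC)[:600])
c=cam("wrist"); print(robot.state()["position"])
print(ray(c,[(252,206)],.03),ray(c,[(326.5,314)],.1381))
E
```

```text
[ 0.50311205 -0.01936782  0.13371932]
[[0.52866992 0.04013507 0.03      ]] [[ 0.50325561 -0.02015388  0.1381    ]]
```

View pics/w8c.png

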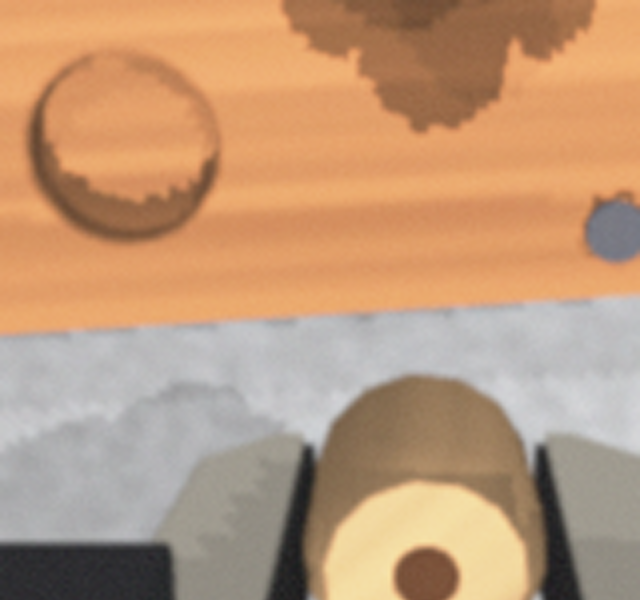

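Emit:
play_rows(steps=[[2,[1.2,3,0],[0.013,0.017,0]],[2,[1.2,3,0],[0,0,0]],[2,[0,0,-2.5],[0,0,0]],[2,[0,0,-2],[0,0,0]],[2,[0,0,0],[0,0,0]]])

```text
t: 11.3
position: [0.5295, 0.0373, 0.0886]
tcp_rot: [30.1, 89.7, -48.7]
ft_force: [0.3, -0.1, -0.3]
opening: 0.313
```

Emit:
play_rows(steps=[[2,[-0.1,0.4,0],[0,0,0]],[2,[0,0,-1],[0,0,0]],[2,[0,0,-0.7],[0,0,0]],[2,[0,0,0],[0,0,0]]])

```text
t: 11.7
position: [0.5296, 0.0385, 0.0725]
tcp_rot: [40.8, 89.6, -38.1]
ft_force: [-0.1, -0.9, -0.1]
opening: 0.313
```

```bash
python3 - <<'E'
from h import *
st,im=grab("wrist","w9.png")
cv2.imwrite("pics/w9c.png",cv2.resize(im[200:360,220:420],None,fx=3.5,fy=3.5,interpolation=cv2.INTER_CUBIC))
c=cam("wrist",st)
print(st["position"],axes(st).round(3))
a=np.radians(np.arange(0,360,45))
print((proj(c,np.c_[.5285+.018*np.cos(a),.041+.018*np.sin(a),.03+0*a])-[220,200])*3.5)
E
```

```text
[0.5296019  0.03851122 0.07247743] [[ 0.006  0.982  0.191]
 [-0.004  0.191 -0.982]
 [-1.     0.005  0.005]]
[[369.79724542 181.56625617]
 [290.48718272 197.28776184]
 [247.67296844 261.12212553]
 [265.45961322 333.57016106]
 [331.24365153 373.09265636]
 [407.40561335 358.56066931]
 [451.49368074 297.68311102]
 [436.85408407 224.04647234]]
```

View pics/w9c.png

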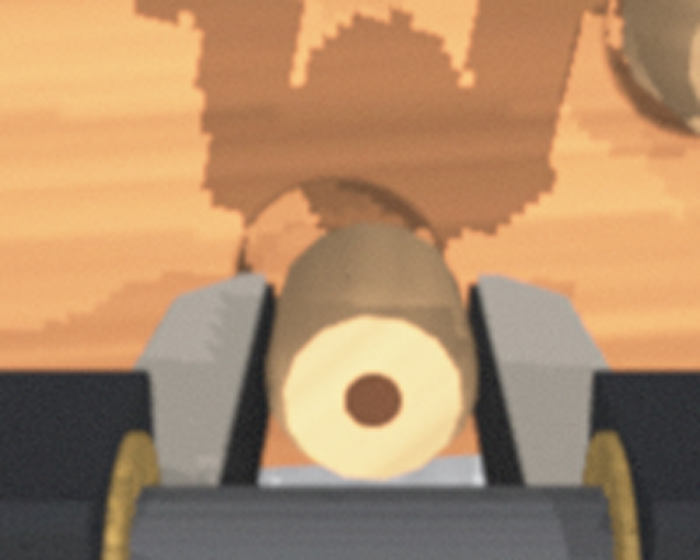

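Emit:
play_rows(steps=[[2,[0,0.35,0],[0,0,0]],[2,[0,0,-0.3],[0,0,0]],[2,[0,0,0],[0,0,0]]])

```text
t: 12.05
position: [0.5305, 0.0422, 0.0705]
tcp_rot: [47.7, 89.5, -31.3]
ft_force: [0.2, 0.4, -1.1]
opening: 0.312
```

Emit:
play_rows(steps=[[2,[-0.15,0,-0.5],[0,0,0]],[2,[0,0,-0.5],[0,0,0]],[2,[0,0,-0.4],[0,0,0]],[2,[0,0,0],[0,0,0]]])

```text
t: 12.45
position: [0.5288, 0.0423, 0.0554]
tcp_rot: [47.8, 89.5, -31.1]
ft_force: [-0.4, 0.3, -0.2]
opening: 0.314
```

Emit:
play_rows(steps=[[2,[0,0,-0.15],[0,0,0]],[2,[0,0,0],[0,0,0]]])

```text
t: 12.65
position: [0.5288, 0.0423, 0.0536]
tcp_rot: [47.4, 89.5, -31.5]
ft_force: [0.1, 1.1, -0.4]
opening: 0.314
```

Emit:
play_rows(steps=[[4.4,[0,0,0],[0,0,0]],[4.4,[0,0,0],[0,0,0]],[4.4,[0,0,0],[0,0,0]],[4.4,[0,0,2],[0,0,0]],[4.4,[0,0,3],[0,0,0]]])

```text
t: 13.15
position: [0.5259, 0.0425, 0.1012]
tcp_rot: [-19.1, 89.8, -98.1]
ft_force: [0.4, -0.1, 0.9]
opening: 0.471
```

Emit:
play_rows(steps=[[7,[0,0,4],[0,0,0]],[8,[0,0,4],[0,0,0]],[8,[0,0,2],[0,0,0]],[8,[0,0,0],[0,0,0]]])

```text
t: 13.55
position: [0.5268, 0.0424, 0.2086]
tcp_rot: [38.8, 89.6, -40.2]
ft_force: [1.0, -0.6, -0.8]
opening: 0.772
```

```bash
python3 - <<'E'
from h import *
st,im=grab("wrist","w10.png")
c=cam("wrist",st)
print(st["position"],axes(st).round(3))
print(proj(c,[[.606,.0625,.058],[.529,.0415,.058],[.5822,-.01,.058],[.5306,.1832,.116]]).round(1))
grab("top","top1.png"); grab("scene","scene1.png")
E
```

```text
[0.52678023 0.04244909 0.2085867 ] [[ 0.005  0.981  0.192]
 [-0.004  0.192 -0.981]
 [-1.     0.004  0.005]]
[[318.5 145. ]
 [325.5 235.2]
 [393.7 188.6]
 [136.3 215.6]]
```

View pics/w10.png

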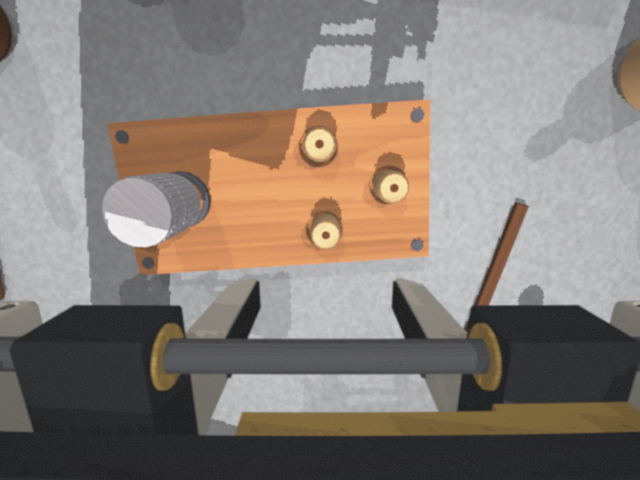

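View pics/scene1.png

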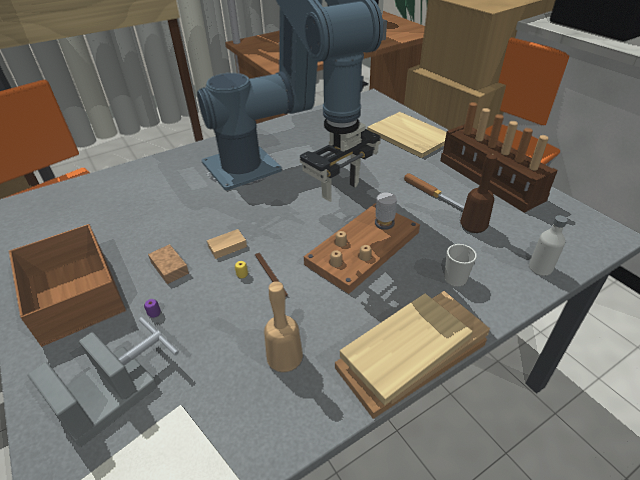

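Emit:
play_rows(steps=[[8,[0.2,4.5,0],[0,0,0]],[8,[0.1,4.5,0],[0,0,0]],[8,[0.1,4,0],[0,0,0]],[8,[0,0.5,0],[0,0,0]],[8,[0,0,0],[0,0,0]]])

```text
t: 14.2
position: [0.5237, 0.1794, 0.1933]
tcp_rot: [-84.6, 88.8, -163.8]
ft_force: [0.1, -0.5, -0.3]
opening: 0.862
```

```bash
python3 - <<'E'
from h import *
st,im=grab("wrist","w11.png")
c=cam("wrist",st)
print(st["position"],axes(st).round(3),st["qpos"])
a=np.radians(np.arange(0,360,10))
for x in np.c_[.532+.026*np.cos(a),.183+.026*np.sin(a),.116+0*a]:
    u=proj(c,x)[0].round().astype(int); cv2.circle(im,tuple(int(v) for v in u),1,(0,0,255),-1)
cv2.imwrite("pics/w11o.png",im)
E
```

```text
[0.52367305 0.1794362  0.19334695] [[-0.02   0.982  0.187]
 [-0.006  0.187 -0.982]
 [-1.    -0.021  0.002]] [ 7.48380834 17.81904207 90.2508682  -0.18910922 73.11140343 86.77972497]
```

View pics/w11o.png

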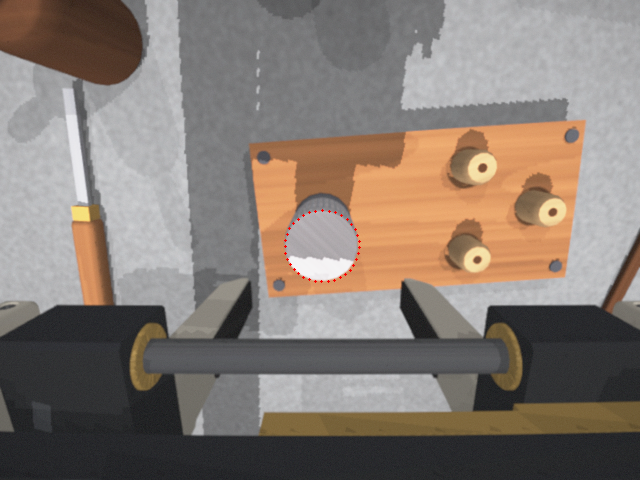

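Emit:
play_rows(steps=[[8,[0.4,0.2,0],[0.006,-0.02,0.145]],[8,[0.4,0.2,0],[0,0,0.145]],[8,[0,0,0],[0,0,0.145]],[8,[0,0,0],[0,0,0.145]],[8,[0,0,0],[0,0,0.145]]])

```text
t: 14.75
position: [0.5304, 0.175, 0.1886]
tcp_rot: [-91.7, 89.5, -128.3]
ft_force: [0.1, -0.7, 0.1]
opening: 0.866
```

```bash
python3 - <<'E'
from h import *
st=robot.state()
print(st["position"],axes(st).round(3),st["qpos"])
E
```

```text
[0.53041789 0.17503193 0.18855222] [[-0.005  0.597  0.802]
 [-0.007  0.802 -0.597]
 [-1.    -0.009 -0.   ]] [ 7.0387605  18.06930042 90.59741204 -0.36176021 71.68162266 43.79126546]
```

Emit:
play_rows(steps=[[8,[0.15,0.8,0],[0.007,-0.005,0]],[8,[0,0,-1.5],[0,0,0]],[8,[0,0,-1],[0,0,0]],[8,[0,0,0],[0,0,0]]])

```text
t: 15.15
position: [0.5322, 0.1793, 0.1613]
tcp_rot: [-154.0, 89.9, 168.5]
ft_force: [-0.6, 0.5, -0.6]
opening: 0.862
```

Emit:
play_rows(steps=[[8,[0,0.4,0],[0,0,0]],[8,[0,0,-1.5],[0,0,0]],[8,[0,0,-1.5],[0,0,0]],[8,[0,0,0],[0,0,0]]])

```text
t: 15.55
position: [0.5334, 0.1837, 0.1321]
tcp_rot: [92.3, 89.9, 54.5]
ft_force: [0.6, 0.0, -0.2]
opening: 0.856
```

```bash
python3 - <<'E'
from h import *
st,im=grab("wrist","w12.png")
c=cam("wrist",st)
print(st["position"],axes(st).round(3),st["qpos"])
a=np.radians(np.arange(0,360,10))
for x in np.c_[.532+.026*np.cos(a),.183+.026*np.sin(a),.116+0*a]:
    u=proj(c,x)[0].round().astype(int); cv2.circle(im,tuple(int(v) for v in u),1,(0,0,255),-1)
cv2.imwrite("pics/w12o.png",im)
E
```

```text
[0.53336724 0.18374012 0.13205933] [[ 0.001  0.614  0.79 ]
 [ 0.001  0.79  -0.614]
 [-1.     0.001 -0.   ]] [7.64388042e+00 2.14313971e+01 9.43155667e+01 6.61003441e-02
 6.41972523e+01 4.54625979e+01]
```

View pics/w12o.png

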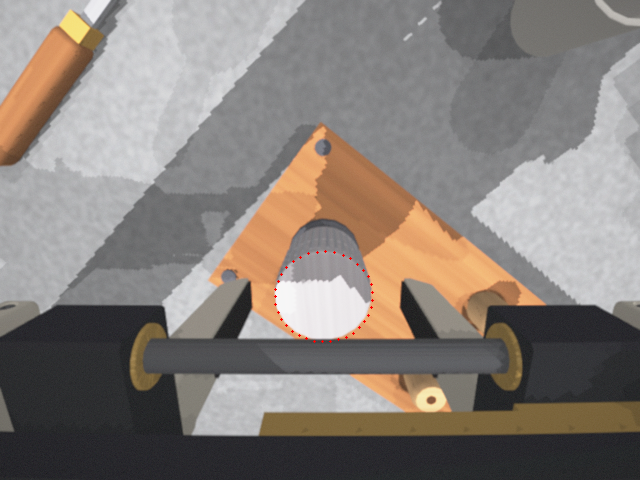

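Emit:
play_rows(steps=[[8,[-0.1,-0.1,-0.9],[0,0,0]],[8,[0,0,-0.8],[0,0,0]],[8,[0,0,0],[0,0,0]]])

```text
t: 15.9
position: [0.5343, 0.1833, 0.1172]
tcp_rot: [55.6, 89.6, 17.7]
ft_force: [-0.4, 0.4, -0.8]
opening: 0.86
```

Emit:
play_rows(steps=[[8,[-0.2,-0.05,-0.35],[0,0,0]],[8,[0,0,0],[0,0,0]]])

```text
t: 16.1
position: [0.5322, 0.1828, 0.1136]
tcp_rot: [55.4, 89.6, 17.5]
ft_force: [-0.5, -0.6, 0.2]
opening: 0.864
```

Aligned; close on the collar.

Emit:
play_rows(steps=[[4,[0,0,0],[0,0,0]],[4,[0,0,0],[0,0,0]],[4,[0,0,0],[0,0,0]],[4,[0,0,0],[0,0,0]],[4,[0,0,0],[0,0,0]]])

```text
t: 16.6
position: [0.5326, 0.1828, 0.1143]
tcp_rot: [54.5, 89.5, 16.6]
ft_force: [0.3, 0.2, -1.2]
opening: 0.55
```

Emit:
play_rows(steps=[[4,[0,0,-0.05],[0,0,-0.05]],[4,[0,0,-0.05],[0,0,-0.05]],[4,[0,0,-0.05],[0,0,-0.05]],[4,[0,0,-0.05],[0,0,-0.05]],[4,[0,0,-0.05],[0,0,-0.05]]])

```text
t: 17.1
position: [0.5346, 0.1826, 0.114]
tcp_rot: [49.2, 89.3, -3.5]
ft_force: [-1.3, -1.0, 3.7]
opening: 0.553
```

```bash
cat > s.py <<'E'
from h import *
np.set_printoptions(precision=4,suppress=True)
st=robot.state(); A=axes(st)
print(st["t"],st["position"],"down",A[:,0].round(3),"jaw deg",np.degrees(np.arctan2(A[1,2],A[0,2])).round(1),"F",st["ft_force"].round(1),"M",st["moment"].round(2),"q6",st["qpos"][5].round(1),st["opening"])
E
python3 s.py
```

```text
17.1 [0.5346 0.1826 0.114 ] down [ 0.013 -0.001 -1.   ] jaw deg -52.7 F [-1.3 -1.   3.7] M [-0.19  0.19  0.01] q6 60.4 0.5532727188928075
```

Emit:
play_rows(steps=[[4,[-0.1,0,-0.06],[0,0.013,-0.05]],[4,[-0.05,0,-0.06],[0,0,-0.05]],[4,[0,0,-0.06],[0,0,-0.05]],[4,[0,0,-0.06],[0,0,-0.05]],[4,[0,0,-0.06],[0,0,-0.05]]])

```text
t: 17.6
position: [0.535, 0.1819, 0.1137]
tcp_rot: [29.2, 89.7, -38.4]
ft_force: [-2.1, -0.7, 3.1]
opening: 0.558
```

```bash
python3 s.py
```

```text
17.6 [0.535  0.1819 0.1137] down [ 0.004 -0.003 -1.   ] jaw deg -67.6 F [-2.1 -0.7  3.1] M [-0.14  0.33 -0.02] q6 75.3 0.5582062227366932
```

Emit:
play_rows(steps=[[4,[-0.2,0.05,-0.06],[0,0,-0.04]],[4,[-0.15,0,-0.06],[0,0,-0.04]],[4,[-0.1,0,-0.06],[0,0,-0.04]],[4,[-0.05,0,-0.06],[0,0,-0.04]]])

```text
t: 18.0
position: [0.5295, 0.1823, 0.111]
tcp_rot: [20.5, 89.7, -56.7]
ft_force: [0.3, -0.4, -2.0]
opening: 0.551
```

```bash
python3 s.py
```

```text
18.0 [0.5295 0.1823 0.111 ] down [ 0.003 -0.004 -1.   ] jaw deg -77.2 F [ 0.3 -0.4 -2. ] M [ 0.03 -0.08  0.02] q6 85.0 0.5513292869387919
```

Emit:
play_rows(steps=[[4,[0.1,0,-0.2],[0,0,0]],[4,[0.05,0,-0.2],[0,0,0]],[4,[0,0,-0.2],[0,0,0]]])

```text
t: 18.3
position: [0.5307, 0.1821, 0.104]
tcp_rot: [5.5, 89.7, -71.5]
ft_force: [0.5, -0.1, -1.8]
opening: 0.556
```

```bash
python3 s.py
```

```text
18.3 [0.5307 0.1821 0.104 ] down [ 0.001 -0.004 -1.   ] jaw deg -77.1 F [ 0.5 -0.1 -1.8] M [ 0.    0.03 -0.04] q6 84.9 0.5557487899731537
```

Emit:
play_rows(steps=[[4,[0.05,0,-0.2],[0,0,-0.05]],[4,[0.05,0,-0.2],[0,0,0]],[4,[0,0,-0.2],[0,0,0]],[4,[0,0,-0.2],[0,0,0]]])

```text
t: 18.7
position: [0.5319, 0.1823, 0.0968]
tcp_rot: [10.2, 89.7, -69.5]
ft_force: [-3.1, -0.2, 10.2]
opening: 0.554
```

```bash
python3 s.py
```

```text
18.7 [0.5319 0.1823 0.0968] down [ 0.002 -0.004 -1.   ] jaw deg -79.8 F [-3.1 -0.2 10.2] M [-0.16  0.63 -0.03] q6 87.6 0.5540414612940224
```

Emit:
play_rows(steps=[[4,[-0.05,0,-0.2],[0,0,0]],[4,[-0.05,0,-0.2],[0,0,0]],[4,[0,0,-0.2],[0,0,0]]])

```text
t: 19.0
position: [0.5321, 0.1828, 0.0964]
tcp_rot: [50.6, 89.6, -28.9]
ft_force: [-6.1, -0.4, 16.0]
opening: 0.555
```

```bash
python3 s.py
```

```text
19.0 [0.5321 0.1828 0.0964] down [ 0.007 -0.004 -1.   ] jaw deg -79.5 F [-6.1 -0.4 16. ] M [-0.29  1.12 -0.06] q6 87.4 0.5550091072832292
```

```bash
python3 - <<'E'
from h import *
st,im=grab("wrist","w13.png")
c=cam("wrist",st)
a=np.radians(np.arange(0,360,10))
for x in np.c_[.532+.026*np.cos(a),.183+.026*np.sin(a),.098+0*a]:
    u=proj(c,x)[0].round().astype(int); cv2.circle(im,tuple(int(v) for v in u),1,(0,0,255),-1)
cv2.imwrite("pics/w13o.png",im)
_,s=grab("scene","scene2.png")
cv2.imwrite("pics/scene2c.png",cv2.resize(s[150:300,290:440],None,fx=4,fy=4,interpolation=cv2.INTER_CUBIC))
E
python3 s.py
```

```text
19.1 [0.532  0.1828 0.0964] down [ 0.006 -0.004 -1.   ] jaw deg -79.5 F [-5.9 -1.2 14.8] M [-0.25  1.03 -0.03] q6 87.4 0.5543769798678204
```

View pics/w13o.png

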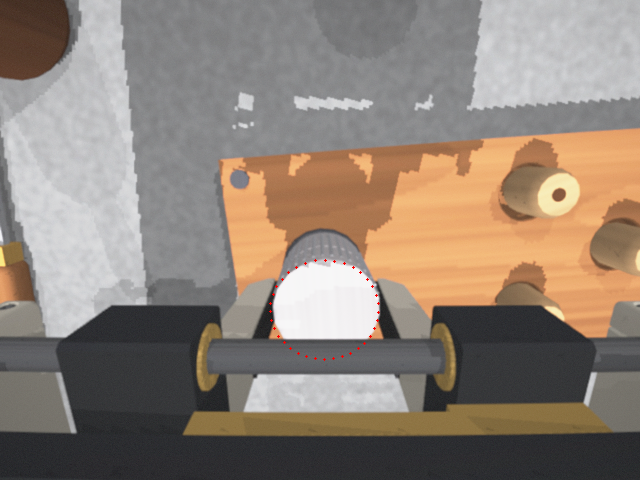

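View pics/scene2c.png

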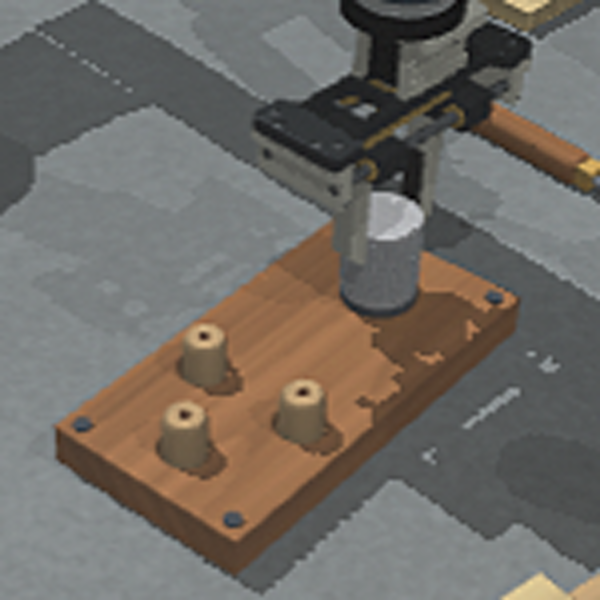

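Emit:
play_rows(steps=[[4,[-0.1,0,-0.2],[0,0,0]],[4,[-0.1,0,-0.2],[0,0,0]],[4,[0,0,-0.2],[0,0,0]]])

```text
t: 19.4
position: [0.5318, 0.1828, 0.0963]
tcp_rot: [63.4, 89.2, -15.8]
ft_force: [-6.4, 0.7, 14.0]
opening: 0.556
```

```bash
python3 s.py
```

```text
19.4 [0.5318 0.1828 0.0963] down [ 0.014 -0.004 -1.   ] jaw deg -79.2 F [-6.4  0.7 14. ] M [-0.06  1.17 -0.1 ] q6 87.2 0.5564995113650437
```

Emit:
play_rows(steps=[[4,[0,0,-0.3],[0.004,0.014,0]],[4,[0,0,-0.3],[0,0.005,0]],[4,[0,0,-0.3],[0,0,0]]])

```text
t: 19.7
position: [0.5327, 0.1833, 0.0958]
tcp_rot: [165.2, 90.0, 86.3]
ft_force: [-9.7, -0.5, 24.0]
opening: 0.556
```

```bash
python3 s.py
```

```text
19.7 [0.5327 0.1833 0.0958] down [ 0.     0.001 -1.   ] jaw deg -78.9 F [-9.7 -0.5 24. ] M [-0.49  1.75 -0.09] q6 86.5 0.5559540960447658
```

Emit:
play_rows(steps=[[4,[-0.1,0,-0.22],[0,0,0]],[4,[-0.05,0,-0.22],[0,0,0]],[4,[-0.05,0,-0.22],[0,0,0]]])

```text
t: 20.0
position: [0.5321, 0.1833, 0.0958]
tcp_rot: [79.9, 89.6, 1.2]
ft_force: [-5.0, -0.7, 16.1]
opening: 0.556
```

```bash
python3 - <<'E'
from h import *
st,im=grab("wrist","w14.png")
a=cv2.imread("pics/w13.png")
cv2.imwrite("pics/w14c.png",cv2.resize(np.hstack([a[220:345,260:400],im[220:345,260:400]]),None,fx=2.8,fy=2.8,interpolation=cv2.INTER_CUBIC))
_,s=grab("scene","scene3.png")
a=cv2.imread("pics/scene1.png")
cv2.imwrite("pics/scene3c.png",cv2.resize(np.hstack([a[180:240,350:420],s[180:240,350:420]]),None,fx=5.6,fy=5.6,interpolation=cv2.INTER_CUBIC))
c=cam("scene")
print("collar rim predicted scene, home / 2mm up",proj(c,[[.5577,.183,.098],[.5577,.183,.1]]))
grab("top","top3.png")
E
python3 s.py
```

```text
collar rim predicted scene, home / 2mm up [[391.3961932  208.31590667]
 [391.46010954 207.70380206]]
20.15 [0.5321 0.1832 0.0957] down [ 0.007  0.    -1.   ] jaw deg -78.7 F [-4.9 -1.8 16.1] M [-0.36  0.92 -0.09] q6 86.4 0.5554222725047369
```

View pics/w14c.png

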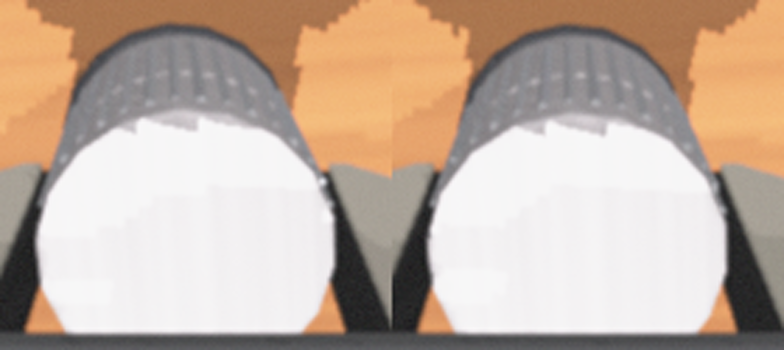

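View pics/scene3c.png

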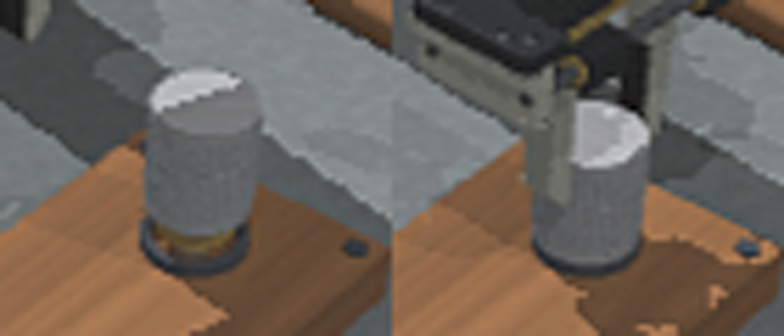

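View pics/scene3.png

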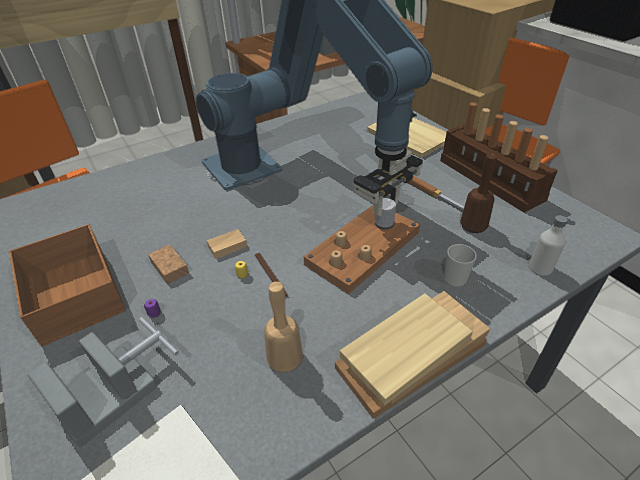

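The collar sits on the dark seat ring with no brass showing. The three beads stand upright, and the bystanders are unchanged. Handing in with a steady push of about 16 N.

```bash
python3 -c "
from plant import robot
print(robot.sign_off())"; python3 s.py
```

```text
the job is handed in; nothing more can be done
None
the job is handed in; nothing more can be done
```

I put the two loose beads upright in the empty wells, left bead3 where it was, and then brought the collar home. It dropped over the pins after about 39° of clockwise turn. I turned it about 3° more for margin and pushed it down onto its seat. I handed the job in at t ≈ 20 s, with the fingers still holding the collar and pushing it down.

Last checks:
- **Collar travel:** the tool came down about 18 mm from its start height. Pushing harder, up to 24 N, lowered it only about half a millimetre more, so it is on a hard stop and not the spring.
- **Pictures:** the scene picture shows no brass between the collar and its seat, and the collar did not slip in the fingers.
- **Beads and bystanders:** all three beads stand upright in their wells, and the bystanders look unmoved in the scene picture.
- **Force:** the last push reading was about 16 N down, about twice what the spring needs. A sideways force of about 5 N and a tool tilt of about 0.4° remained, and I left both as they were.
- **Not checked:** readings stopped at hand-in, so I could not check the second after it.

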